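# Lock the hidden tuner carriage for transport

### The job

The impedance tuner is going out for calibration, so lock its carriage for transport: draw the lock pin from its parking hole, turn its flat shank in line with the slot in the cover, and feel along the hidden carriage under the brush seal until the pin drops into the carriage's hole. Then slide the carriage with the pin to its stop at the padlock mark and press the pin fully home, flange on the cover, upright, and let go. Leave the other things on the bench alone.

Things in the scene. Friction and masses are not known exactly. Their poses are not given: they have to be found in the camera images.
- tuner: Heavy dark grey instrument case with a bare grey metal cover and ends, 264 long (its own x) x 104 wide (y) x 90 mm high (z up), with a coaxial connector 20 mm long on each end face. It stands fast. Origin: centre of its underside; cover top at z = 90 mm, cover 5 mm thick. The cover is flat but for slot, parking hole, screw heads and the pin.
- tuner_slot (a point): Centre of the cover's slot, at the cover's top; axes as the tuner's. The slot runs along x, 94 mm long (x = -47 to +47 mm) and 12.5 mm wide, closed to the eye by a black brush seal that the pin passes without resistance.
- tuner_face (a point): Point on the hidden carriage's face, 30 mm under the slot's centre. The carriage is a flat steel plate 10 mm thick, under the whole slot wherever it stands, with one through hole on the slot line, 19 mm (along x) x 12.5 mm. It slides along x against about 4.5 N friction and stays where left. Its hole starts at x = -18 to +36 mm, reported nowhere; stops at x = -36 (lock) and +36 mm.
- tuner_rail (a point): Mouth of the only hole in the fixed rail under the carriage: 20 (x) x 13 mm, 26 mm deep, 44 mm below the cover top, at x = -36 mm; the carriage hole is over it when the carriage is at its lock stop. Only there does the pin go fully home. In the carriage hole elsewhere its tip stops on the rail, flange 12 mm above the cover; on the carriage face it stops with the flange 26 mm above the cover.
- tuner_lock (a point): Lock position on the slot line at the cover's top: x = -36 mm in the tuner's frame, marked by two engraved lines beside the slot and a small engraved padlock; near the slot end that is away from the parking hole. Axes as the tuner's.
- tuner_park (a point): Centre of the round parking hole, 19 mm in diameter, at the cover's top, at x = +88, y = +31 mm in the tuner's frame; the pin hangs in it by its flange at the start, turned any way.
- lock_pin: Lock pin, 106 mm long, about 140 g. Origin: on its axis, underside of the flange; z up. Above it: round steel flange 27 mm across, 4 mm thick; black paddle grip from z = 6 to 50 mm, 34 mm (x) by 14 mm (y). Below: flat steel shank 14 mm (x) by 9 mm (y), tapered below z = -46 mm to a tip 8 x 4.4 mm at z = -56 mm. It passes the slot only with its x along the slot, either way round.
- lock_pin_tip (a point): Tip of the lock pin, centre of its end face, 56 mm below the flange's underside.
- adapter_n: Coaxial metal adapter lying on the bench, 20 x 42 x 21 mm; bystander. Origin at the centre of its underside.
- torque_wrench: Torque spanner lying on the bench, 24 x 156 x 15 mm, long along its y; bystander. Origin at the centre of its underside.
- tape_roll: Roll of adhesive tape lying flat, 82 mm in diameter, 18 mm high; bystander. Origin at the centre of its underside.
There are look-alikes about, which are no part of the job. There is more than one size of the lock_pin; the job needs the middle-sized.

How it is judged:
On the way, in this order (a step that is already met when the one before it is completed fails the run):
1. the lock pin has been drawn out of its parking hole: its tip is above the cover (z of lock_pin_tip in the frame of tuner above 0.095 m), for 0.1 s.
2. the pin has dropped into the carriage's hole through the slot: its tip is at least 7 mm below the carriage face (z of lock_pin_tip in the frame of tuner below 0.053 m and y of lock_pin_tip in the frame of tuner between -0.008 and 0.008 m and x of lock_pin_tip in the frame of tuner between -0.048 and 0.048 m), for 0.1 s.
At the end, for the whole second after the job is handed in: The lock pin stands in the slot at the lock position (axis within 7 mm of the mark), upright within 4 degrees, fully home: flange within 2.5 mm of the cover and tip at least 9 mm into the rail's hole, which holds the carriage at its stop; the pin is released and at rest (z of lock_pin in the frame of tuner below 0.0925 m and z of lock_pin_tip in the frame of tuner below 0.037 m and horizontal distance between lock_pin and tuner_lock below 0.007 m and angle between lock_pin's own z axis and vertical below 0.07 rad and linear speed of lock_pin below 0.02 m/s); the robot touches nothing.
It fails at once if a bystander (adapter, torque spanner, tape roll) is shifted by more than 20 mm (distance of any of adapter_n, torque_wrench, tape_roll from where it was at the start of the episode above 0.02 m).
It also fails if it takes over 58 s, if anything falls off the work surface, if the arm or the gripper's body presses on something with over 40 N, if the wrist force passes 120 N, or if a joint passes its speed limit or range.

### The arm

A 6-joint arm with a two-finger parallel gripper is mounted at the origin on the work surface; the furniture and walls round the work are solid. World frame = base frame: x ahead of the robot, y to its left, z up, the work surface at z = 0. Lengths are in m, angles in rad, forces in N, time in s.
With the tool pointing down it reaches from about 0.325 to 0.925 m from the base axis. Payload 3.1 kg.
Tool frame: the origin (TCP) lies midway between the tips of the shut fingers; the grasp point (between the pads) lies 19 mm behind it; z points along the fingers, x is the direction in which the jaws open and shut, and the axes are right-handed (so a half turn about z gives the same grasp; the last joint's range is limited). The gripper opens to 85 mm and grips with 20 to 120 N. Pads are 22 mm wide; open, the fingers measure 114 mm over their backs; the gripper's body (76 mm by 85 mm) begins 54 mm behind the grasp point. The pads swing forward as they close: fully open they stand 13 mm farther back than shut.
Start: joints at [1.13, 0.217, 1.613, -0, 1.311, -0.112], TCP at [0.202, 0.592, 0.231] pointing down, gripper open.
Joint ranges: [-2.75, 2.75], [-0.78, 2.1], [0.31, 2.55], [-1.13, 4.27], [0.13, 2.63], [-2.58, 2.58]. Speed limits (rad/s): [2.79, 2.79, 3.14, 3.14, 3.14, 3.14].

### API

Orientations are given as a unit quaternion [x, y, z, w].
In Python, from station import r gives the robot as it stands.
- The arm moves only by the tool apply_moves, never from a script. Its argument "moves" is a list of rows, each a list of 3 entries, a list of its own where there are three numbers: the gripper command: -1 is shut, 1 is fully open, values between are in proportion, then the shift along the tool's x, y, z in mm, then the turn, a rotation vector about the tool's x, y, z in degrees. A call has exactly 8 rows; each row shifts and turns the pose as measured when the row begins, along the tool's axes as they then stand; what a row does not reach is not made up. A row lasts 1/8 s, in which the tool goes at most 62.5 mm and 10.7 degrees, less where a joint would pass 70% of its speed; a pose out of reach is approached as far as the arm can. A call with a gripper value outside its range is refused whole. The fingers move at their own pace and stop on an object; "squeeze" is the grip in N (left out, the last holds). Time passes only in rows, so rows that do not move let the fingers close, or fill a call up. It gives the time, the measured TCP pose, the force and the opening at its end, in the units of the state.
- r.get_obs(): the state, without advancing time (a new reading comes with each control period).
- r.camera(name): name is "scene" or "side" or "wrist"; returns a dict with "img" (400x640x3 uint8, red, green, blue), "intrinsics" (3x3 intrinsics, pixels), "rvec" (rotation vector, rad) and "tvec" (3), from world to camera coordinates, as OpenCV has them. Camera axes: x right, y down, z forward; pixel columns grow to the right and rows downward; lengths in m; the calibration is good to about 2 mm. A picture is of the moment at which its call begins. There is no depth.
- r.hand_in(): hands the job in, once; it reports no verdict.
The state is a dict: "time_s": time; "q": joint angles; "qd": joint speeds; "tau": joint torques, N m; "tcp_pos": TCP position; "tool_rot": TCP orientation; "wrist_force": force on the tool from outside, world axes, zero at the start; "torque": the same for the moment, N m; "width": finger opening in m.
Only numpy, scipy, OpenCV 4.12 (cv2) and the standard library are available. Lean on these libraries where they do the work, as an engineer would, in place of code of your own. Each camera call takes 0.05 s, during which the arm holds its last target.

## Working session

There is one attempt and no reset: what is moved stays moved. The work goes in short steps, Python scripts to look and compute and a tool call to move; the robot and the scene stay as the last step left them, time stands still between calls to the robot, and variables do not carry over. Pictures are saved under pics/ and viewed, and the job is handed in when it is done.

Besides the shell and the picture viewer there is one more tool, called after "Request:" in YAML: its name, and indented under it one key for each argument. apply_moves: Moves the arm, as the interface text tells. Its arguments: {"type":"object","properties":{"moves":{"type":"array","items":{"type":"array"}},"squeeze":{"type":"number"}},"required":["moves"]}

```bash
mkdir -p pics; ls; python3 - <<'E'
from station import r
import cv2
print(r.get_obs())
for n in ["scene","side","wrist"]:
    c=r.camera(n); cv2.imwrite(f"pics/{n}0.png",c["img"][:,:,::-1]); print(n,c["intrinsics"],c["rvec"],c["tvec"])
E
```

```text
pics
{'time_s': 0.0, 'q': array([ 1.12983564e+00,  2.17735920e-01,  1.61497404e+00, -7.71935857e-06,
        1.31134247e+00, -1.12179174e-01]), 'qd': array([-0.00023247, -0.00049804,  0.00096607,  0.00157443, -0.00110274,
        0.00121787]), 'tau': array([-1.49365384e-03, -3.96842909e+01, -3.03852260e+01, -2.99780540e-04,
        9.84151033e-03,  2.14002443e-05]), 'tcp_pos': array([0.20141067, 0.59076119, 0.22995878]), 'tool_rot': array([ 8.13291510e-01,  5.81855143e-01, -1.07226457e-03,  6.02402302e-04]), 'wrist_force': array([-0.608543  , -0.5751211 ,  1.37799145]), 'torque': array([-0.03873935, -0.03712537, -0.00210747]), 'width': 0.08531606494836448}
scene [[362.78435512   0.         320.95447085]
 [  0.         362.78435512 202.04208827]
 [  0.           0.           1.        ]] [ 2.12721363 -1.24071256  0.49532243] [-0.34605127  0.33024926  0.68486005]
side [[474.74686472   0.         320.37607117]
 [  0.         474.74686472 197.57664099]
 [  0.           0.           1.        ]] [ 0.2474043  -2.56535186  1.58803575] [0.47953005 0.19041954 0.94247553]
wrist [[311.21459815   0.         322.62659995]
 [  0.         311.21459815 197.93587011]
 [  0.           0.           1.        ]] [-2.34549768 -1.67817754 -0.25314813] [-0.62310195 -0.03923508  0.37876106]
```

View pics/scene0.png

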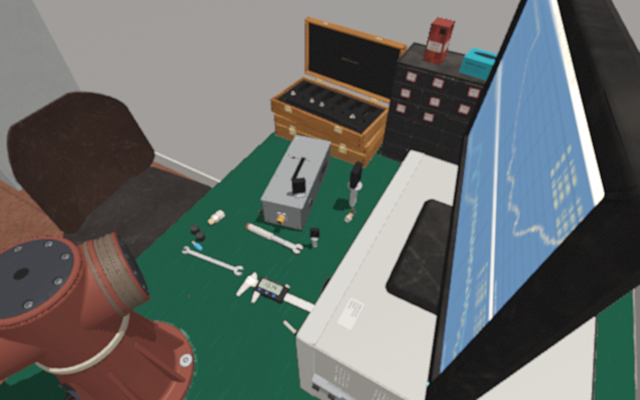

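View pics/side0.png

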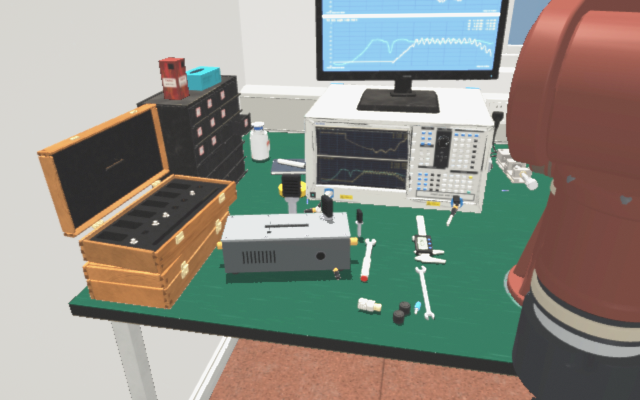

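View pics/wrist0.png

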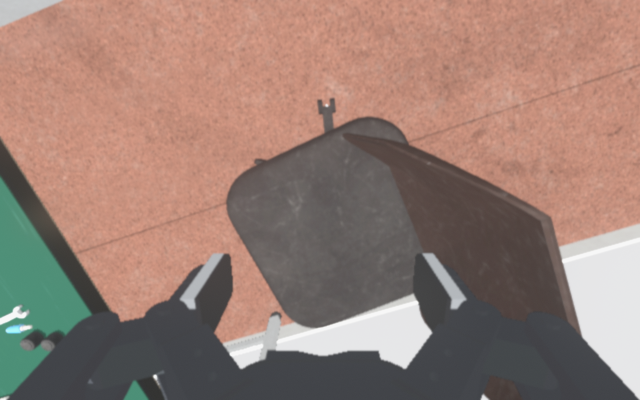

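```bash
cat > h.py <<'E'
import numpy as np, cv2
from station import r
from scipy.spatial.transform import Rotation as R
def cam(n):
    c=r.camera(n); c["R"]=cv2.Rodrigues(np.array(c["rvec"]))[0]; c["t"]=np.array(c["tvec"]).ravel(); c["K"]=np.array(c["intrinsics"]); c["o"]=-c["R"].T@c["t"]; return c
def ray(c,u,v):
    return c["R"].T@np.linalg.inv(c["K"])@np.array([u,v,1.])
def plane(c,u,v,z):
    d=ray(c,u,v); return c["o"]+d*(z-c["o"][2])/d[2]
def proj(c,p):
    q=c["K"]@(c["R"]@np.array(p)+c["t"]); return q[:2]/q[2]
def crop(c,u0,v0,u1,v1,s,name):
    im=np.array(c["img"])[v0:v1,u0:u1,::-1]; cv2.imwrite(f"pics/{name}.png",cv2.resize(im,None,fx=s,fy=s,interpolation=cv2.INTER_CUBIC))
E
python3 - <<'E'
from h import *
c=cam("scene"); crop(c,240,120,380,260,5,"s1")
print(c["o"])
c2=cam("side"); crop(c2,210,170,380,290,4.5,"d1"); print(c2["o"])
E
```

```text
[-0.0255005  -0.40161071  0.73205731]
[0.31321115 0.83790986 0.59520974]
```

View pics/s1.png

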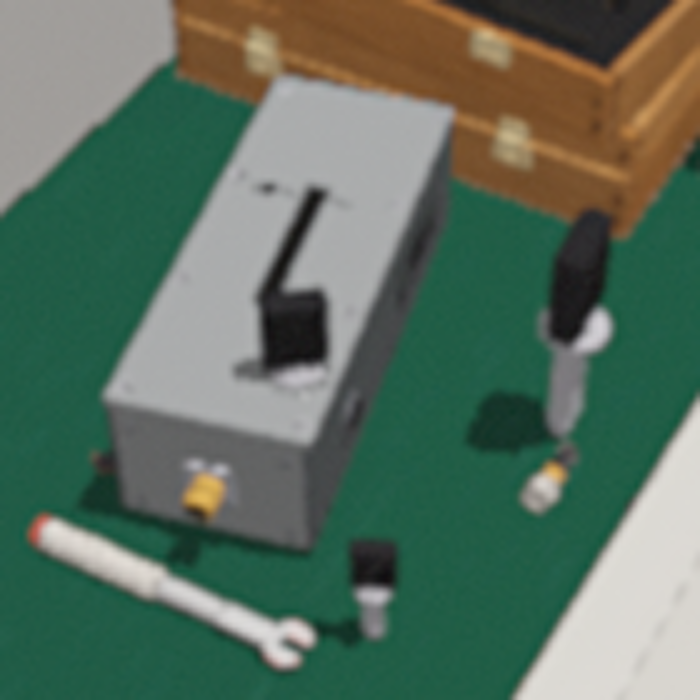

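View pics/d1.png

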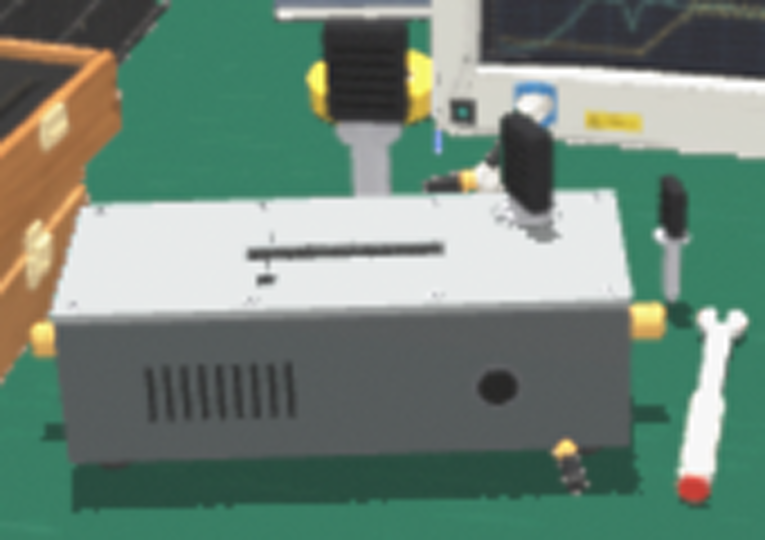

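```bash
python3 - <<'E'
from h import *
c=cam("scene"); c2=cam("side")
S=lambda p:(240+(p[0]+.5)/5-.5,120+(p[1]+.5)/5-.5)
D=lambda p:(210+(p[0]+.5)/4.5-.5,170+(p[1]+.5)/4.5-.5)
for nm,cc,f,pts in [("scene",c,S,dict(xmym=(275,78),xmyp=(455,108),xpyp=(315,443),xpym=(103,400),slotm=(316,190),slotp=(265,298),flange=(300,375))),
                ("side",c2,D,dict(xmym=(55,318),xmyp=(80,205),xpyp=(614,190),xpym=(632,298),slotm=(248,255),slotp=(443,248),flange=(530,215)))]:
    P={k:plane(cc,*f(v),0.09)[:2] for k,v in pts.items()}
    for k,v in P.items(): print(nm,k,np.round(v,4))
    cen=sum(P[k] for k in ["xmym","xmyp","xpyp","xpym"])/4
    d=P["xpyp"]+P["xpym"]-P["xmym"]-P["xmyp"]; sl=P["slotp"]-P["slotm"]
    print(cen,np.linalg.norm(d)/2,np.degrees(np.arctan2(d[1],d[0])),"slot",(P["slotp"]+P["slotm"])/2,np.linalg.norm(sl),np.degrees(np.arctan2(sl[1],sl[0])))
E
```

```text
scene xmym [0.6802 0.0724]
scene xmyp [ 0.7078 -0.0305]
scene xpyp [ 0.4516 -0.093 ]
scene xpym [0.4245 0.0098]
scene slotm [0.6077 0.001 ]
scene slotp [ 0.5231 -0.02  ]
scene flange [ 0.4859 -0.0637]
[ 0.56602091 -0.01030582] 0.2634780709631422 -166.27197703033022 slot [ 0.56542434 -0.00949765] 0.08719191334548658 -166.1013076321977
side xmym [0.6788 0.0688]
side xmyp [ 0.7074 -0.0346]
side xpyp [ 0.4488 -0.0973]
side xpym [0.425  0.0047]
side slotm [ 0.61   -0.0017]
side slotp [ 0.5202 -0.0248]
side flange [ 0.4854 -0.0643]
[ 0.56501574 -0.01461328] 0.2638960626463183 -166.1065694862417 slot [ 0.56508272 -0.01328335] 0.09268538668396169 -165.56603802672805
```

```bash
cat >> h.py <<'E'
def state():
    o=r.get_obs(); Rt=R.from_quat(o["tool_rot"]); return o,np.array(o["tcp_pos"]),Rt
def yaw(Rt):
    x=Rt.apply([1,0,0]); return np.degrees(np.arctan2(x[1],x[0]))
def goto(p,y):
    o,t,Rt=state(); d=Rt.inv().apply(np.array(p)-t)*1000
    a=np.radians(y); T=R.from_matrix(np.array([[np.cos(a),np.sin(a),0],[np.sin(a),-np.cos(a),0],[0,0,-1]]))
    rv=np.degrees((Rt.inv()*T).as_rotvec())
    print("t",o["time_s"],"tcp",np.round(t,4),"yaw",round(yaw(Rt),2),"w",round(o["width"],4),"F",np.round(o["wrist_force"],1)); print("shift",np.round(d,1),"turn",np.round(rv,1))
E
python3 - <<'E'
from h import *
o,t,Rt=state(); c=cam("wrist")
print("cam in tool",Rt.inv().apply(c["o"]-t), "view dir in tool",Rt.inv().apply(c["R"][2]),Rt.inv().apply(c["R"][0]))
goto([.4875,-.0636,.26],71)
goto([.4875,-.0636,.26],13.8)
E
```

```text
cam in tool [-0.00075237 -0.07505424 -0.14201358] view dir in tool [2.49942082e-04 2.97735164e-01 9.54648474e-01] [ 9.99999938e-01  1.63092474e-04 -3.12680991e-04]
t 0.4 tcp [0.2018 0.5914 0.2311] yaw 71.16 w 0.0852 F [0.4 0.3 0. ]
shift [-527.7  482.   -28.7] turn [-0.   0.   0.2]
t 0.4 tcp [0.2018 0.5914 0.2311] yaw 71.16 w 0.0852 F [0.4 0.3 0. ]
shift [-527.7  482.   -28.7] turn [ 0.   0.  57.4]
```

Request:
apply_moves:
  moves:
    - [1,[-43,39,-4],[0,0,0]]
    - [1,[-43,39,-4],[0,0,0]]
    - [1,[-43,39,-4],[0,0,0]]
    - [1,[-43,39,-4],[0,0,0]]
    - [1,[-43,39,-4],[0,0,0]]
    - [1,[-43,39,-4],[0,0,0]]
    - [1,[-43,39,-4],[0,0,0]]
    - [1,[-43,39,-4],[0,0,0]]

```text
time_s: 1.4
tcp_pos: [0.3914, 0.1571, 0.265]
tool_rot: [0.811, 0.586, 0.004, 0.001]
wrist_force: [0.8, 0.2, 1.0]
width: 0.0855
```

```bash
python3 - <<'E'
from h import *
goto([.4875,-.0636,.26],71)
c=cam("wrist"); crop(c,0,0,640,400,1,"w1")
print(proj(c,[.4875,-.0636,.09]))
E
```

```text
t 1.4 tcp [0.3914 0.1571 0.265 ] yaw 71.71 w 0.0855 F [0.8 0.2 1. ]
shift [-179.3  160.5    5.2] turn [ 0.4 -0.3  0.7]
[172.78962246 306.04525941]
```

View pics/w1.png

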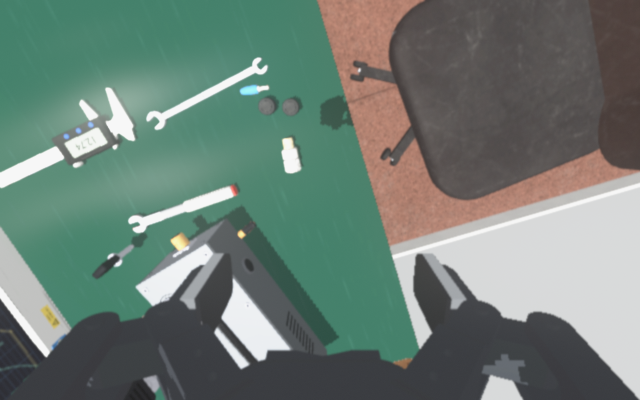

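Request:
apply_moves:
  moves:
    - [1,[-36,40,1],[0,0,0]]
    - [1,[-36,40,1],[0,0,0]]
    - [1,[-36,40,1],[0,0,0]]
    - [1,[-36,40,1],[0,0,0]]
    - [1,[-36,40,1],[0,0,0]]
    - [1,[0,0,0],[0,0,0]]
    - [1,[0,0,0],[0,0,0]]
    - [1,[0,0,0],[0,0,0]]

```text
time_s: 2.45
tcp_pos: [0.5304, -0.0911, 0.2652]
tool_rot: [0.814, 0.581, 0.006, 0.006]
wrist_force: [0.4, 0.7, -0.3]
width: 0.0854
```

```bash
python3 - <<'E'
from h import *
goto([.4875,-.0636,.26],71)
c=cam("wrist"); crop(c,0,0,640,400,1,"w2")
print(proj(c,[.4875,-.0636,.09]))
E
```

```text
t 2.45 tcp [ 0.5304 -0.0911  0.2652] yaw 71.11 w 0.0854 F [ 0.4  0.7 -0.3]
shift [ 12.1 -49.6   4.5] turn [ 0.9 -0.2  0.1]
[334.97526209 124.75700853]
```

View pics/w2.png

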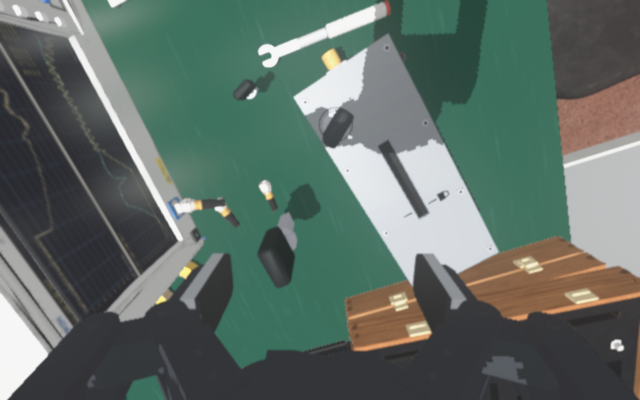

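```bash
python3 - <<'E'
from h import *
c=cam("wrist"); crop(c,285,20,505,260,3,"w2z")
import pickle; pickle.dump({k:c[k] for k in c},open("w2.pkl","wb"))
E
```

```text
(no output)
```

View pics/w2z.png

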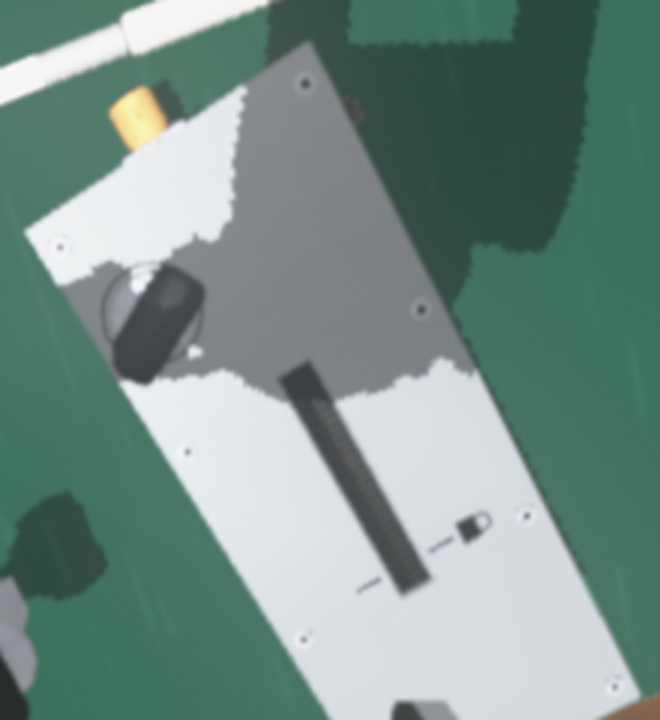

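```bash
python3 - <<'E'
import pickle
from h import *
c=pickle.load(open("w2.pkl","rb"))
Z=lambda p:(285+(p[0]+.5)/3-.5,20+(p[1]+.5)/3-.5)
P=lambda p,z=.09: plane(c,*Z(p),z)[:2]
a,b,d,e=[P(p) for p in [(278,379),(309,361),(431,577),(402,595)]]
sp=(a+b)/2; sm=(d+e)/2; v=sp-sm
print("slot",(sp+sm)/2,np.linalg.norm(v),np.degrees(np.arctan2(v[1],v[0])),np.linalg.norm(a-b))
u=v/np.linalg.norm(v); n=np.array([-u[1],u[0]]); S0=(sp+sm)/2
print("park calc",S0+u*.088+n*.031,"flange",P((152,313),.094),"lock",S0-.036*u)
for p,q in [((204,290),(150,384)),((168,263),(114,345))]:
    for z in(.12,.14):
        w=P(q,z)-P(p,z); print(np.degrees(np.arctan2(w[1],w[0])),np.linalg.norm(w),P(p,z),P(q,z))
for p in [(25,232),(310,40),(640,690)]: print(P(p))
g=cv2.cvtColor(np.array(c["img"])[95:155,310:365],cv2.COLOR_RGB2GRAY)
m=(g<70).astype(np.uint8); cs,_=cv2.findContours(m,0,2)
k=max(cs,key=cv2.contourArea); rr=cv2.minAreaRect(k); print(rr); bx=cv2.boxPoints(rr)+[310,95]; print((bx-[285,20])*3)
for i in range(4):
    w=plane(c,*bx[(i+1)%4],.13)-plane(c,*bx[i],.13); print(np.degrees(np.arctan2(w[1],w[0])),np.linalg.norm(w))
E
```

```text
slot [ 0.56510117 -0.01284938] 0.09247165902892539 -166.5562788180991 0.011755669611926808
park calc [ 0.48671968 -0.06345907] flange [ 0.48647375 -0.06291633] lock [ 0.60011473 -0.00447973]
-48.24762828175777 0.03201558545811821 [ 0.48266142 -0.04656972] [ 0.503981  -0.0704543]
-48.24762828175769 0.02977671627413256 [ 0.4808505  -0.04800139] [ 0.50067918 -0.07021571]
-52.60146132088341 0.028630663140749923 [ 0.47186526 -0.05432711] [ 0.48925425 -0.07707218]
-52.60146132088339 0.02662850361420454 [ 0.47080931 -0.05521631] [ 0.48698228 -0.07637079]
[ 0.44942134 -0.09361187]
[0.42548685 0.00772389]
[0.67881803 0.06831662]
((22.86764907836914, 39.22058868408203), (15.434873580932617, 23.15230941772461), 30.963754653930664)
[[105.88235664 360.52941513]
 [141.6176548  300.97058487]
 [181.3235321  324.79411697]
 [145.58823967 384.35294724]]
129.85488047112815 0.01988296348501105
40.97582593481077 0.013389812736615703
-49.38456725624494 0.02004153303739305
-139.70390879881722 0.013653681443754681
```

```bash
python3 - <<'E'
import pickle
from h import *
c=cam("scene")
b=plane(c,352.5,206,0); print("tall base",b)
for z in(.1,.15,.2): print(z, plane(c,358,164,z))
w=pickle.load(open("w2.pkl","rb"))
for z in(.1,.15,.2): print(z, plane(w,270,285,z),plane(w,285,258,z))
b2=plane(c,240+370/5,120+630/5,0); print("small",b2,plane(c,240+373/5,120+545/5,.07))
goto([.4866,-.0632,.18],40.5)
E
```

```text
tall base [ 0.59247018 -0.16290059  0.        ]
0.1 [ 0.64814411 -0.14350389  0.1       ]
0.15 [ 0.59485427 -0.16392188  0.15      ]
0.2 [ 0.54156444 -0.18433988  0.2       ]
0.1 [ 0.63210492 -0.18929716  0.1       ] [ 0.60533668 -0.16069269  0.1       ]
0.15 [ 0.60345447 -0.16932076  0.15      ] [ 0.58106016 -0.14539025  0.15      ]
0.2 [ 0.57480402 -0.14934436  0.2       ] [ 0.55678363 -0.13008782  0.2       ]
small [ 4.26183473e-01 -1.38372244e-01 -1.11022302e-16] [ 0.42526628 -0.14075214  0.07      ]
t 2.6 tcp [ 0.5305 -0.0911  0.2654] yaw 71.14 w 0.0851 F [ 0.5 -0.5  0.5]
shift [ 11.9 -52.   84.6] turn [ 0.9 -0.4 30.6]
```

Request:
apply_moves:
  moves:
    - [0,[12,-52,5],[0,0,0]]
    - [0,[0,0,20],[0.4,0,10.3]]
    - [0,[0,0,20],[0,0,10.3]]
    - [0,[0,0,20],[0,0,10.3]]
    - [0,[0,0,0],[0,0,0]]
    - [0,[0,0,0],[0,0,0]]
    - [0,[0,0,0],[0,0,0]]
    - [0,[0,0,0],[0,0,0]]

```text
time_s: 3.6
tcp_pos: [0.4848, -0.058, 0.2013]
tool_rot: [0.939, 0.342, 0.008, 0.003]
wrist_force: [0.5, -0.2, -0.3]
width: 0.0426
```

```bash
python3 - <<'E'
from h import *
goto([.4866,-.0632,.105],40.5)
c=cam("wrist"); crop(c,120,150,520,400,2,"w3")
print(proj(c,[.4866,-.0632,.094]),proj(c,[.4866,-.0632,.14]))
E
```

```text
t 3.6 tcp [ 0.4848 -0.058   0.2013] yaw 40.06 w 0.0426 F [ 0.5 -0.2 -0.3]
shift [-3.1  4.  96.3] turn [ 0.6 -0.7 -0.4]
[318.84103056 199.09198581] [318.91668383 219.58030995]
```

View pics/w3.png

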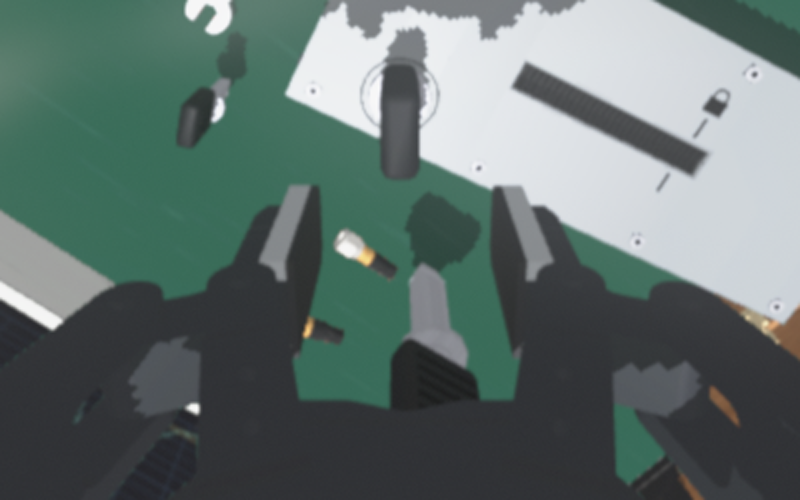

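Request:
apply_moves:
  moves:
    - [0,[-2,4,30],[0.6,-0.7,-0.4]]
    - [0,[0,0,30],[0,0,0]]
    - [0,[0,0,26],[0,0,0]]
    - [0,[0,0,9],[0,0,0]]
    - [0,[0,0,0],[0,0,0]]
    - [0,[0,0,0],[0,0,0]]
    - [0,[0,0,0],[0,0,0]]
    - [0,[0,0,0],[0,0,0]]

```text
time_s: 4.65
tcp_pos: [0.4926, -0.0645, 0.1109]
tool_rot: [0.938, 0.347, 0.005, 0.004]
wrist_force: [0.7, 1.0, -0.4]
width: 0.043
```

```bash
python3 - <<'E'
from h import *
goto([.4866,-.0632,.105],40.5)
c=cam("wrist"); crop(c,120,150,520,400,2,"w4")
c=cam("side"); crop(c,210,100,380,260,4,"d4")
E
```

```text
t 4.65 tcp [ 0.4926 -0.0645  0.1109] yaw 40.56 w 0.043 F [ 0.7  1.  -0.4]
shift [-3.7 -5.   5.8] turn [ 0.7 -0.4  0.1]
```

View pics/w4.png

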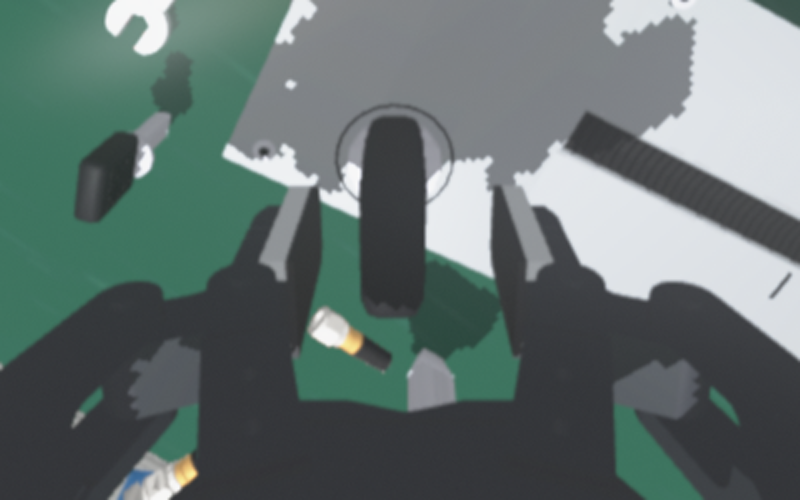

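View pics/d4.png

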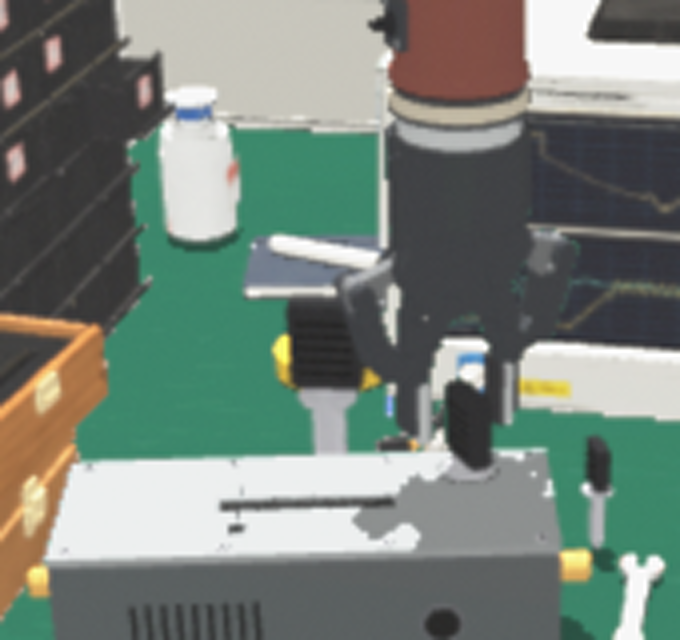

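Request:
apply_moves:
  moves:
    - [0,[-3.5,-5,0],[0.7,-0.4,0]]
    - [0,[0,0,5],[0,0,0]]
    - [0,[0,0,0],[0,0,0]]
    - [-1,[0,0,0],[0,0,0]]
    - [-1,[0,0,0],[0,0,0]]
    - [-1,[0,0,0],[0,0,0]]
    - [-1,[0,0,0],[0,0,0]]
    - [-1,[0,0,0],[0,0,0]]
  squeeze: 80

```text
time_s: 5.75
tcp_pos: [0.4859, -0.0628, 0.1052]
tool_rot: [0.938, 0.347, -0.001, -0.001]
wrist_force: [-0.7, 0.3, 0.3]
width: 0.0128
```

```bash
python3 - <<'E'
from h import *
goto([.4866,-.0632,.105],40.5)
c=cam("wrist"); crop(c,120,150,520,400,2,"w5")
E
```

```text
t 5.75 tcp [ 0.4859 -0.0628  0.1052] yaw 40.56 w 0.0128 F [-0.7  0.3  0.3]
shift [0.2 0.7 0.2] turn [-0.1  0.   0.1]
```

View pics/w5.png

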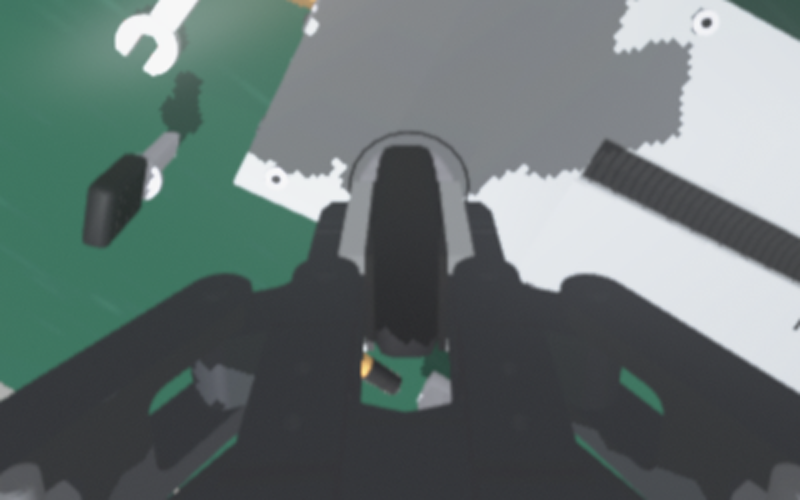

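Request:
apply_moves:
  moves:
    - [-1,[0,0,-10],[0,0,0]]
    - [-1,[0,0,-15],[0,0,0]]
    - [-1,[0,0,-20],[0,0,0]]
    - [-1,[0,0,-20],[0,0,0]]
    - [-1,[0,0,-12],[0,0,0]]
    - [-1,[0,0,0],[0,0,-10]]
    - [-1,[0,0,0],[0,0,-10]]
    - [-1,[0,0,0],[0,0,-10]]

```text
time_s: 6.8
tcp_pos: [0.4865, -0.063, 0.1899]
tool_rot: [0.812, 0.584, 0.001, 0.001]
wrist_force: [0.3, 0.1, -1.9]
width: 0.0129
```

```bash
python3 - <<'E'
from h import *
goto([.5651,-.0128,.105],103.5)
c=cam("side"); crop(c,210,80,380,260,4,"d6")
E
```

```text
t 6.8 tcp [ 0.4865 -0.063   0.1899] yaw 71.51 w 0.0129 F [ 0.3  0.1 -1.9]
shift [72.5 58.5 85. ] turn [  0.1   0.  -32. ]
```

View pics/d6.png

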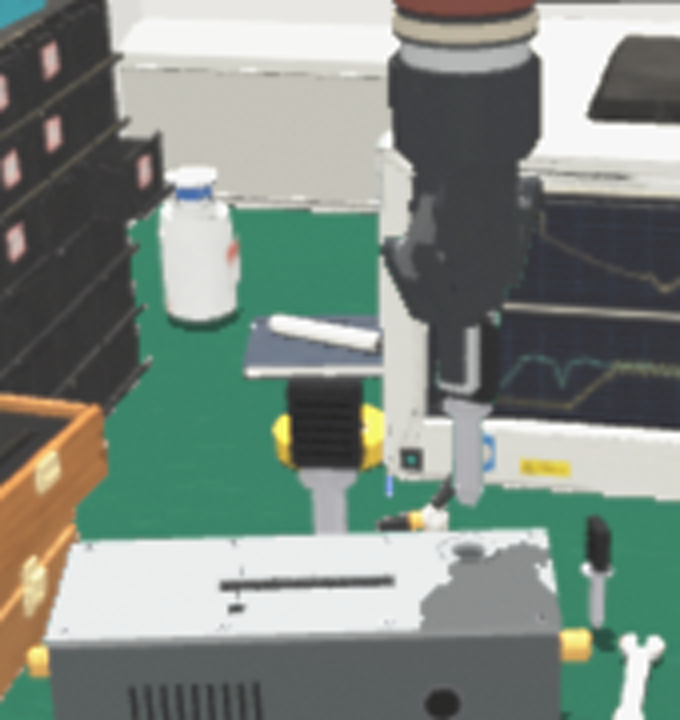

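```bash
cat >> h.py <<'E'
C0=np.array([.5651,-.0128]); YT=-166.3
uu=np.array([np.cos(np.radians(YT)),np.sin(np.radians(YT))]); nn=np.array([-uu[1],uu[0]])
def T(x,y=0): return C0+uu*x/1000+nn*y/1000
def gt(x,y,z,yw=103.7): goto([*T(x,y),z],yw)
def where():
    o,t,Rt=state(); d=t[:2]-C0; f=np.array(o["wrist_force"]); print("tuner x %.1f y %.1f z %.1f"%(d@uu*1e3,d@nn*1e3,t[2]*1e3),"F u %.1f n %.1f z %.1f"%(f[:2]@uu,f[:2]@nn,f[2]),"tq",np.round(o["torque"],2),"t",o["time_s"],"w",round(o["width"],4),"tilt",np.round(Rt.apply([0,0,1])[:2]*57.3,2),"yaw",round(yaw(Rt),2))
E
python3 - <<'E'
from h import *
gt(37,0,.18)
E
```

```text
t 6.85 tcp [ 0.4865 -0.063   0.1899] yaw 71.73 w 0.0129 F [ 0.8  0.2 -2.5]
shift [52.7 27.5  9.9] turn [  0.1   0.  -32. ]
```

Request:
apply_moves:
  moves:
    - [-1,[26,14,0],[0,0,0]]
    - [-1,[26,13,0],[0,0,0]]
    - [-1,[0,0,0],[0,0,-10.6]]
    - [-1,[0,0,0],[0,0,-10.6]]
    - [-1,[0,0,0],[0,0,-10.6]]
    - [-1,[0,0,4],[0,0,0]]
    - [-1,[0,0,0],[0,0,0]]
    - [-1,[0,0,0],[0,0,0]]

```text
time_s: 7.85
tcp_pos: [0.5284, -0.0207, 0.1867]
tool_rot: [0.622, 0.783, -0.0, -0.0]
wrist_force: [-0.4, 0.8, -2.2]
width: 0.013
```

```bash
python3 - <<'E'
from h import *
where(); gt(37,0,.18)
c=cam("side"); crop(c,210,80,380,260,4,"d7")
c=cam("wrist"); crop(c,120,150,520,400,2,"w7")
E
```

```text
tuner x 37.5 y -1.1 z 186.7 F u 0.3 n -0.9 z -2.2 tq [-0.05 -0.03 -0.02] t 7.85 w 0.013 tilt [-0.05  0.01] yaw 103.01
t 7.85 tcp [ 0.5284 -0.0207  0.1867] yaw 103.01 w 0.013 F [-0.4  0.8 -2.2]
shift [-1.   0.5  6.7] turn [-0.1 -0.  -0.7]
```

View pics/d7.png

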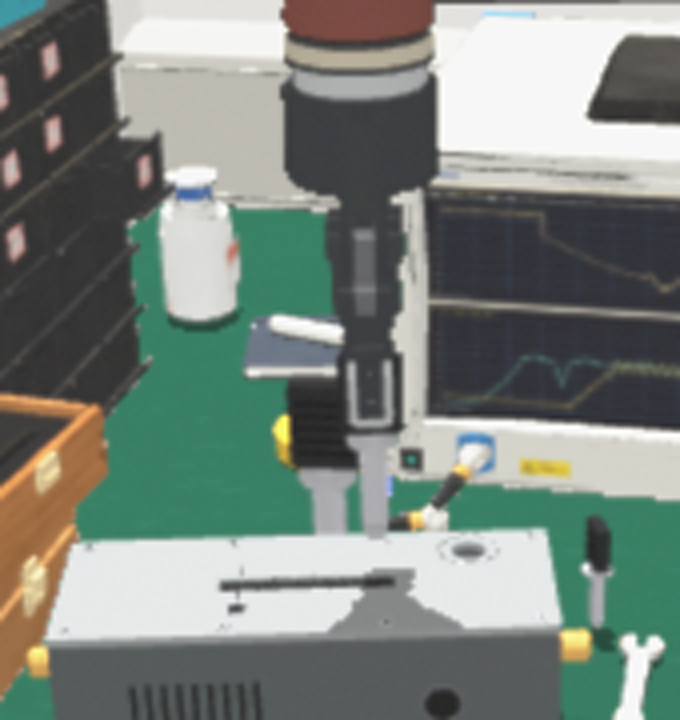

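View pics/w7.png

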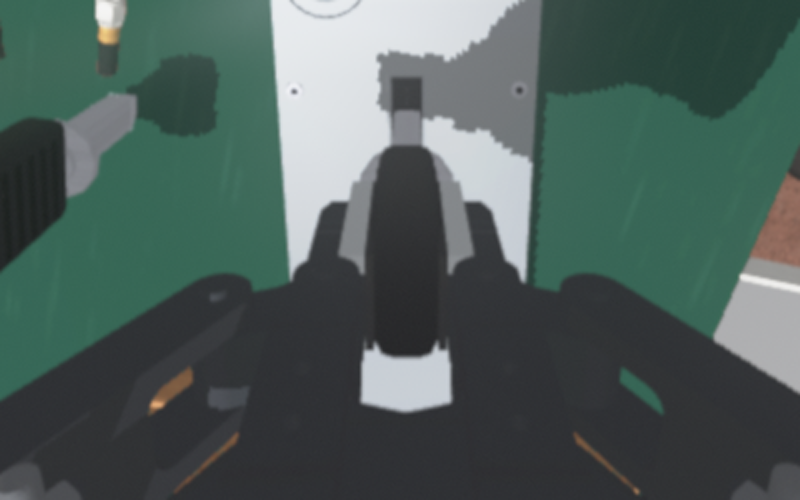

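Request:
apply_moves:
  moves:
    - [-1,[-0.5,0.5,5],[0,0,-0.6]]
    - [-1,[0,0,4],[0,0,0]]
    - [-1,[0,0,3],[0,0,0]]
    - [-1,[0,0,0],[0,0,0]]
    - [-1,[0,0,0],[0,0,0]]
    - [-1,[0,0,0],[0,0,0]]
    - [-1,[0,0,0],[0,0,0]]
    - [-1,[0,0,0],[0,0,0]]

```text
time_s: 8.95
tcp_pos: [0.5291, -0.0211, 0.1739]
tool_rot: [0.618, 0.786, -0.0, -0.0]
wrist_force: [-0.6, 0.0, -2.0]
width: 0.0127
```

```bash
python3 - <<'E'
from h import *
where(); gt(37,-.5,.18)
c=cam("side"); crop(c,250,150,350,250,6,"d8")
c=cam("wrist"); crop(c,260,150,380,260,6,"w8")
print(proj(c,[*T(47,0),.09]),proj(c,[*T(47,-1),.09]))
E
```

```text
tuner x 37.0 y -0.4 z 173.9 F u 0.6 n -0.2 z -2.0 tq [ 0.02  0.05 -0.05] t 8.95 w 0.0127 tilt [-0.05  0.01] yaw 103.63
t 8.95 tcp [ 0.5291 -0.0211  0.1739] yaw 103.63 w 0.0127 F [-0.6  0.  -2. ]
shift [ 0.1 -0.  -6.1] turn [-0.1 -0.  -0.1]
[323.48126113 191.71353935] [324.80408274 191.71157017]
```

View pics/d8.png

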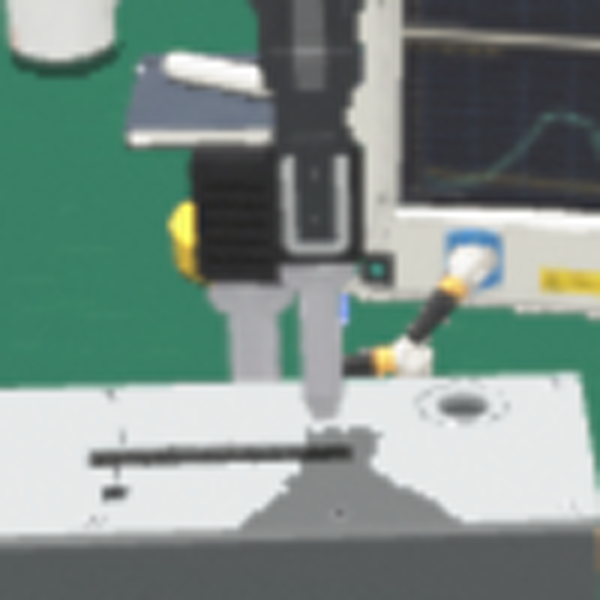

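View pics/w8.png

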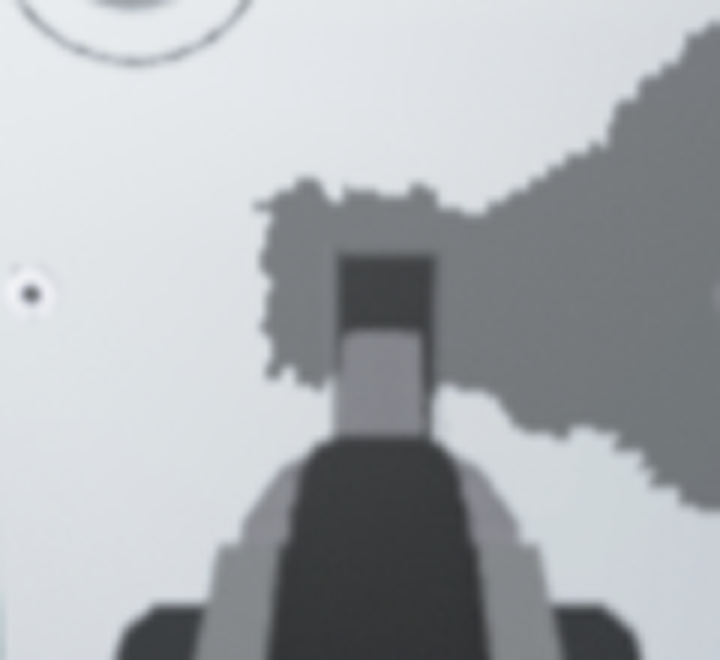

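Request:
apply_moves:
  moves:
    - [-1,[0,0,4],[0,0,0]]
    - [-1,[0,0,5],[0,0,0]]
    - [-1,[0,0,5],[0,0,0]]
    - [-1,[0,0,6],[0,0,0]]
    - [-1,[0,0,6],[0,0,0]]
    - [-1,[0,0,6],[0,0,0]]
    - [-1,[0,0,4],[0,0,0]]
    - [-1,[0,0,0],[0,0,0]]

```text
time_s: 10.05
tcp_pos: [0.5284, -0.021, 0.1345]
tool_rot: [0.618, 0.786, -0.001, -0.001]
wrist_force: [-0.1, -0.0, -1.2]
width: 0.0131
```

```bash
python3 - <<'E'
from h import *
where(); gt(37,-.5,.1312)
E
```

```text
tuner x 37.6 y -0.7 z 134.5 F u 0.1 n -0.0 z -1.2 tq [-0.01  0.01  0.05] t 10.05 w 0.0131 tilt [-0.15  0.02] yaw 103.62
t 10.05 tcp [ 0.5284 -0.021   0.1345] yaw 103.62 w 0.0131 F [-0.1 -0.  -1.2]
shift [-0.2  0.6  3.3] turn [-0.1 -0.1 -0.1]
```

In the slot with no force. Touch down gently.

Request:
apply_moves:
  moves:
    - [-1,[-0.2,0.6,1],[0,0,0]]
    - [-1,[0,0,1],[0,0,0]]
    - [-1,[0,0,1],[0,0,0]]
    - [-1,[0,0,1],[0,0,0]]
    - [-1,[0,0,0.5],[0,0,0]]
    - [-1,[0,0,0.5],[0,0,0]]
    - [-1,[0,0,0.5],[0,0,0]]
    - [-1,[0,0,0.5],[0,0,0]]

```text
time_s: 11.05
tcp_pos: [0.5301, -0.0212, 0.1311]
tool_rot: [0.618, 0.786, -0.0, -0.0]
wrist_force: [-2.1, 0.0, 4.8]
width: 0.013
```

```bash
python3 - <<'E'
from h import *
where()
E
```

```text
tuner x 36.0 y -0.1 z 131.1 F u 2.0 n -0.5 z 4.8 tq [ 0.09  0.48 -0.01] t 11.05 w 0.013 tilt [-0.06  0.  ] yaw 103.63
```

Request:
apply_moves:
  moves:
    - [-1,[0,3,0.3],[0,0,0]]
    - [-1,[0,3,0.4],[0,0,0]]
    - [-1,[0,3,0.4],[0,0,0]]
    - [-1,[0,3,0.4],[0,0,0]]
    - [-1,[0,3,0.4],[0,0,0]]
    - [-1,[0,3,0.4],[0,0,0]]
    - [-1,[0,3,0.4],[0,0,0]]
    - [-1,[0,0,0.4],[0,0,0]]

```text
time_s: 12.05
tcp_pos: [0.5433, -0.0181, 0.1311]
tool_rot: [0.617, 0.787, -0.009, -0.008]
wrist_force: [-2.3, 0.6, 4.3]
width: 0.0132
```

```bash
python3 - <<'E'
from h import *
where()
E
```

```text
tuner x 22.4 y -0.0 z 131.1 F u 2.1 n -1.1 z 4.3 tq [0.11 0.47 0.05] t 12.05 w 0.0132 tilt [-1.4  -0.27] yaw 103.78
```

```bash
python3 - <<'E'
from h import *
gt(10,-.4,.1311)
E
```

```text
t 12.05 tcp [ 0.5433 -0.0181  0.1311] yaw 103.78 w 0.0132 F [-2.3  0.6  4.3]
shift [ 0.4 12.4 -0.3] turn [-1.4 -0.1  0.1]
```

Request:
apply_moves:
  moves:
    - [-1,[0.4,3,0.2],[-0.8,0,0]]
    - [-1,[0,3,0.4],[-0.6,0,0]]
    - [-1,[0,3,0.4],[-0.3,0,0]]
    - [-1,[0,3,0.4],[-0.3,0,0]]
    - [-1,[0,3,0.4],[-0.2,0,0]]
    - [-1,[0,3,0.4],[-0.2,0,0]]
    - [-1,[0,3,0.4],[-0.2,0,0]]
    - [-1,[0,0,0.4],[-0.2,0,0]]

```text
time_s: 13.05
tcp_pos: [0.5571, -0.0148, 0.131]
tool_rot: [0.616, 0.788, 0.002, 0.001]
wrist_force: [-3.2, 0.7, 4.4]
width: 0.013
```

```bash
python3 - <<'E'
from h import *
where()
gt(10,-.4,.1311)
E
```

```text
tuner x 8.3 y 0.1 z 131.0 F u 2.9 n -1.4 z 4.4 tq [ 0.06  0.59 -0.01] t 13.05 w 0.013 tilt [0.22 0.12] yaw 103.94
t 13.05 tcp [ 0.5571 -0.0148  0.131 ] yaw 103.94 w 0.013 F [-3.2  0.7  4.4]
shift [ 0.5 -1.7 -0.1] turn [ 0.2 -0.1  0.2]
```

Request:
apply_moves:
  moves:
    - [-1,[0.4,3.5,0.3],[0,0,0.2]]
    - [-1,[0,3.5,0.4],[-0.2,0,0]]
    - [-1,[0,3.5,0.4],[-0.2,0,0]]
    - [-1,[0,3.5,0.4],[-0.2,0,0]]
    - [-1,[0,3.5,0.4],[-0.2,0,0]]
    - [-1,[0,3.5,0.4],[-0.2,0,0]]
    - [-1,[0,3.5,0.4],[-0.2,0,0]]
    - [-1,[0,0,0.4],[0,0,0]]

```text
time_s: 14.05
tcp_pos: [0.5744, -0.0107, 0.1311]
tool_rot: [0.616, 0.787, 0.002, 0.001]
wrist_force: [-2.0, 0.7, 4.0]
width: 0.0131
```

```bash
python3 - <<'E'
from h import *
where()
gt(10,-.4,.1311)
E
```

```text
tuner x -9.6 y 0.2 z 131.1 F u 1.8 n -1.1 z 4.0 tq [ 0.15  0.53 -0.04] t 14.05 w 0.0131 tilt [0.27 0.12] yaw 103.88
t 14.05 tcp [ 0.5744 -0.0107  0.1311] yaw 103.88 w 0.0131 F [-2.   0.7  4. ]
shift [  0.7 -19.6  -0.1] turn [ 0.3 -0.1  0.2]
```

Request:
apply_moves:
  moves:
    - [-1,[0.6,3,0.3],[0.2,0,0.2]]
    - [-1,[0,3,0.5],[-0.1,0,0]]
    - [-1,[0,3,0.5],[-0.2,0,0]]
    - [-1,[0,3,0.5],[-0.2,0,0]]
    - [-1,[0,2,0.5],[-0.2,0,0]]
    - [-1,[0,2,0.5],[-0.2,0,0]]
    - [-1,[0,1,0.5],[-0.2,0,0]]
    - [-1,[0,0,0.5],[0,0,0]]

```text
time_s: 15.05
tcp_pos: [0.5844, -0.0083, 0.1311]
tool_rot: [0.617, 0.787, 0.0, -0.0]
wrist_force: [-2.8, 0.1, 5.9]
width: 0.0132
```

```bash
python3 - <<'E'
from h import *
where()
gt(10,-.4,.1311)
E
```

```text
tuner x -19.9 y 0.2 z 131.1 F u 2.7 n -0.7 z 5.9 tq [0.03 0.66 0.05] t 15.05 w 0.0132 tilt [-0.    0.03] yaw 103.81
t 15.05 tcp [ 0.5844 -0.0083  0.1311] yaw 103.81 w 0.0132 F [-2.8  0.1  5.9]
shift [  0.7 -29.9  -0. ] turn [ 0.  -0.   0.1]
```

Request:
apply_moves:
  moves:
    - [-1,[0.6,3,0.3],[0,0,0]]
    - [-1,[0,3,0.4],[-0.1,0,0]]
    - [-1,[0,3,0.4],[-0.2,0,0]]
    - [-1,[0,3,0.4],[-0.2,0,0]]
    - [-1,[0,3,0.5],[-0.2,0,0]]
    - [-1,[0,2,0.5],[-0.2,0,0]]
    - [-1,[0,2,0.5],[-0.2,0,0]]
    - [-1,[0,0,0.5],[0,0,0]]

```text
time_s: 16.05
tcp_pos: [0.5875, -0.0075, 0.131]
tool_rot: [0.615, 0.788, -0.01, -0.008]
wrist_force: [-2.9, -0.1, 4.5]
width: 0.013
```

```bash
python3 - <<'E'
from h import *
where()
gt(10,-.4,.1311)
E
```

```text
tuner x -23.0 y 0.2 z 131.0 F u 2.8 n -0.5 z 4.5 tq [0.1  0.53 0.01] t 16.05 w 0.013 tilt [-1.44 -0.27] yaw 104.05
t 16.05 tcp [ 0.5875 -0.0075  0.131 ] yaw 104.05 w 0.013 F [-2.9 -0.1  4.5]
shift [  0.8 -33.    0.8] turn [-1.5 -0.1  0.3]
```

```bash
python3 - <<'E'
from h import *
c=cam("side"); crop(c,200,50,400,250,4,"d9")
where(); print(r.get_obs()["q"],r.get_obs()["qd"])
c=cam("scene"); crop(c,220,60,400,260,4,"s9")
E
```

```text
tuner x -23.2 y 0.1 z 131.0 F u 3.5 n -0.3 z 5.6 tq [-0.07  0.86  0.06] t 16.1 w 0.013 tilt [-1.42 -0.26] yaw 104.05
[-0.12806251  0.25795365  1.76403676 -0.00844022  1.14353883 -1.94047294] [ 0.00020185  0.00126348 -0.00184479 -0.00139577 -0.00249829  0.00012444]
```

View pics/d9.png

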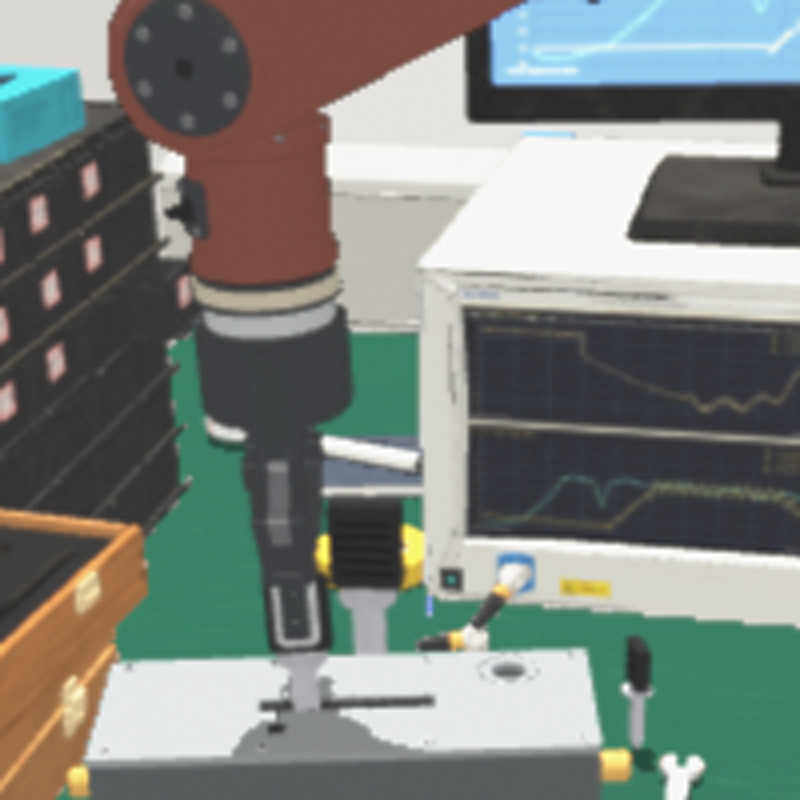

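View pics/s9.png

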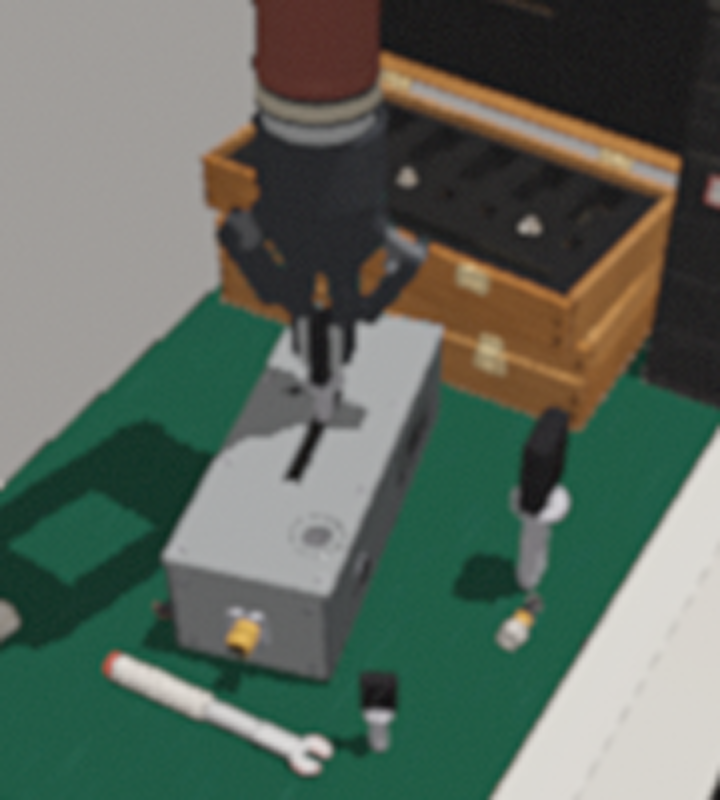

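Request:
apply_moves:
  moves:
    - [-1,[0.6,3,0],[-0.8,0,-0.2]]
    - [-1,[0,4,0],[-0.7,0,0]]
    - [-1,[0,4,0.3],[-0.3,0,0]]
    - [-1,[0,4,0.3],[-0.3,0,0]]
    - [-1,[0,4,0.3],[-0.3,0,0]]
    - [-1,[0,0,0.4],[-0.2,0,0]]
    - [-1,[0,0,0.4],[-0.2,0,0]]
    - [-1,[0,0,0.5],[0,0,0]]

```text
time_s: 17.15
tcp_pos: [0.6035, -0.0029, 0.1258]
tool_rot: [0.614, 0.79, 0.007, 0.004]
wrist_force: [-1.7, -0.3, 2.2]
width: 0.0133
```

```bash
python3 - <<'E'
from h import *
where()
gt(-36,-.4,.1311)
E
```

```text
tuner x -39.6 y -0.5 z 125.8 F u 1.7 n -0.1 z 2.2 tq [-0.16  0.49  0.04] t 17.15 w 0.0133 tilt [0.91 0.33] yaw 104.29
t 17.15 tcp [ 0.6035 -0.0029  0.1258] yaw 104.29 w 0.0133 F [-1.7 -0.3  2.2]
shift [-0.1 -3.5 -5.4] turn [ 1.  -0.1  0.6]
```

Request:
apply_moves:
  moves:
    - [-1,[0,-1.8,0],[0.5,0,-0.3]]
    - [-1,[0,-1.7,0.5],[0.5,0,-0.3]]
    - [-1,[0,0,1],[0,0,0]]
    - [-1,[0,0,1.5],[0,0,0]]
    - [-1,[0,0,1.5],[0,0,0]]
    - [-1,[0,0,1.5],[0,0,0]]
    - [-1,[0,0,1],[0,0,0]]
    - [-1,[0,0,0],[0,0,0]]

```text
time_s: 18.15
tcp_pos: [0.6017, -0.0034, 0.1182]
tool_rot: [0.609, 0.793, 0.002, 0.0]
wrist_force: [0.6, -0.8, -1.8]
width: 0.0129
```

```bash
python3 - <<'E'
from h import *
where()
gt(-36,-.4,.1172)
E
```

```text
tuner x -37.8 y -0.5 z 118.2 F u -0.4 n 0.9 z -1.8 tq [ 0.02  0.04 -0.03] t 18.15 w 0.0129 tilt [0.16 0.12] yaw 104.91
t 18.15 tcp [ 0.6017 -0.0034  0.1182] yaw 104.91 w 0.0129 F [ 0.6 -0.8 -1.8]
shift [-0.  -1.8  1. ] turn [ 0.2 -0.1  1.2]
```

Request:
apply_moves:
  moves:
    - [-1,[0,-1,0],[0.2,0,0.8]]
    - [-1,[0,-0.5,1],[0,0,0.5]]
    - [-1,[0,0,1],[0,0,0]]
    - [-1,[0,0,1],[0,0,0]]
    - [-1,[0,0,1],[0,0,0]]
    - [-1,[0,0,1],[0,0,0]]
    - [-1,[0,0,0],[0,0,0]]
    - [-1,[0,0,0],[0,0,0]]

```text
time_s: 19.15
tcp_pos: [0.6002, -0.0038, 0.113]
tool_rot: [0.619, 0.785, 0.0, -0.001]
wrist_force: [1.1, 0.9, -1.2]
width: 0.013
```

```bash
python3 - <<'E'
from h import *
where()
gt(-36,-.4,.1052)
E
```

```text
tuner x -36.3 y -0.4 z 113.0 F u -1.2 n -0.6 z -1.2 tq [-0.03 -0.01  0.06] t 19.15 w 0.013 tilt [-0.03  0.06] yaw 103.51
t 19.15 tcp [ 0.6002 -0.0038  0.113 ] yaw 103.51 w 0.013 F [ 1.1  0.9 -1.2]
shift [-0.  -0.3  7.8] turn [-0.  -0.1 -0.2]
```

Request:
apply_moves:
  moves:
    - [-1,[0,0,2],[0,0,0]]
    - [-1,[0,0,2],[0,0,0]]
    - [-1,[0,0,1.5],[0,0,0]]
    - [-1,[0,0,1],[0,0,0]]
    - [-1,[0,0,1],[0,0,0]]
    - [-1,[0,0,1],[0,0,0]]
    - [-1,[0,0,0.7],[0,0,0]]
    - [-1,[0,0,0],[0,0,0]]

```text
time_s: 20.15
tcp_pos: [0.6003, -0.0038, 0.1053]
tool_rot: [0.619, 0.785, 0.0, -0.001]
wrist_force: [-1.2, -0.0, -0.1]
width: 0.0131
```

```bash
python3 - <<'E'
from h import *
where()
gt(-36,-.4,.1052)
c=cam("side"); crop(c,220,170,340,270,6,"d10")
E
```

```text
tuner x -36.4 y -0.4 z 105.3 F u 1.2 n -0.3 z -0.1 tq [0.02 0.14 0.02] t 20.15 w 0.0131 tilt [-0.05  0.06] yaw 103.52
t 20.15 tcp [ 0.6003 -0.0038  0.1053] yaw 103.52 w 0.0131 F [-1.2 -0.  -0.1]
shift [-0.  -0.4  0.1] turn [-0.  -0.1 -0.2]
```

View pics/d10.png

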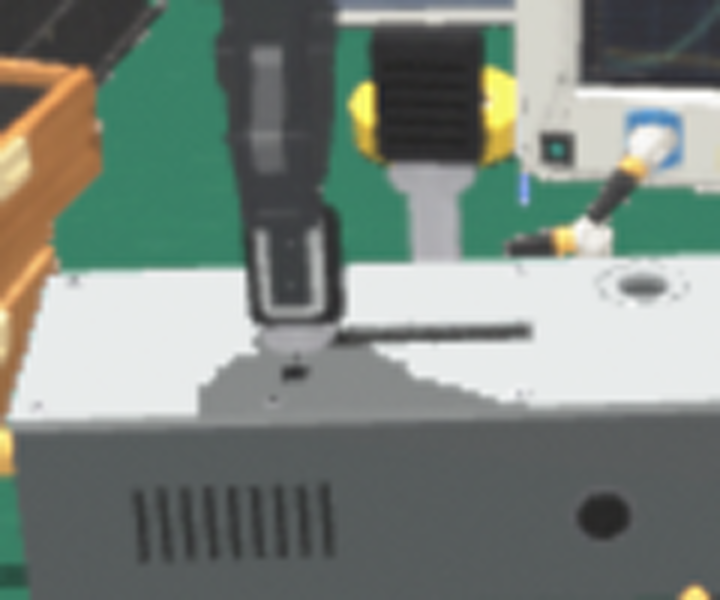

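Flange is on the cover at the lock mark. I'll press slightly, then release and retreat.

Request:
apply_moves:
  moves:
    - [-1,[0,0,0.8],[0,0,0]]
    - [-1,[0,0,0.5],[0,0,0]]
    - [0,[0,0,0],[0,0,0]]
    - [0,[0,0,0],[0,0,0]]
    - [0,[0,0,0],[0,0,0]]
    - [0,[0,0,0],[0,0,0]]
    - [0,[0,0,-10],[0,0,0]]
    - [0,[0,0,-20],[0,0,0]]

```text
time_s: 21.2
tcp_pos: [0.5998, -0.0038, 0.1337]
tool_rot: [0.619, 0.785, -0.0, -0.002]
wrist_force: [-0.2, -0.9, -0.5]
width: 0.0427
```

Request:
apply_moves:
  moves:
    - [0,[0,0,-20],[0,0,0]]
    - [0,[0,0,-20],[0,0,0]]
    - [0,[0,0,-20],[0,0,0]]
    - [0,[0,0,-20],[0,0,0]]
    - [0,[0,30,0],[0,0,0]]
    - [0,[0,10,0],[0,0,0]]
    - [0,[0,0,0],[0,0,0]]
    - [0,[0,0,0],[0,0,0]]

```text
time_s: 22.2
tcp_pos: [0.6434, 0.005, 0.2324]
tool_rot: [0.619, 0.785, 0.004, 0.006]
wrist_force: [0.2, -0.3, 0.3]
width: 0.0427
```

```bash
python3 - <<'E'
from h import *
where()
c=cam("side"); crop(c,220,170,340,270,6,"d11"); print(proj(c,[*T(-36),.09]))
c=cam("wrist"); crop(c,120,50,520,350,2,"w11"); print(proj(c,[*T(-36),.094]),proj(c,[*T(-36),.14]))
E
```

```text
tuner x -80.3 y 1.3 z 232.4 F u -0.1 n 0.3 z 0.3 tq [0.03 0.03 0.02] t 22.2 w 0.0427 tilt [ 0.83 -0.07] yaw 103.52
[269.51126979 226.1064756 ]
[325.87166753 135.61166523] [326.18945321 143.05297002]
```

View pics/d11.png

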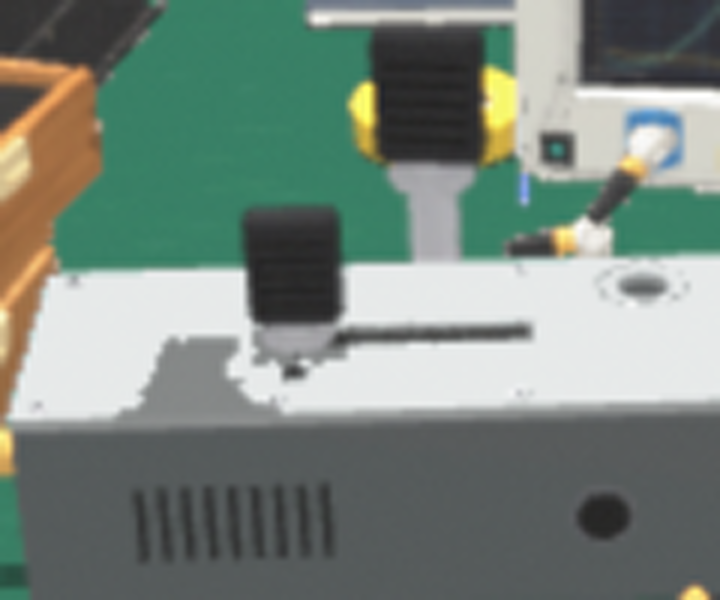

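View pics/w11.png

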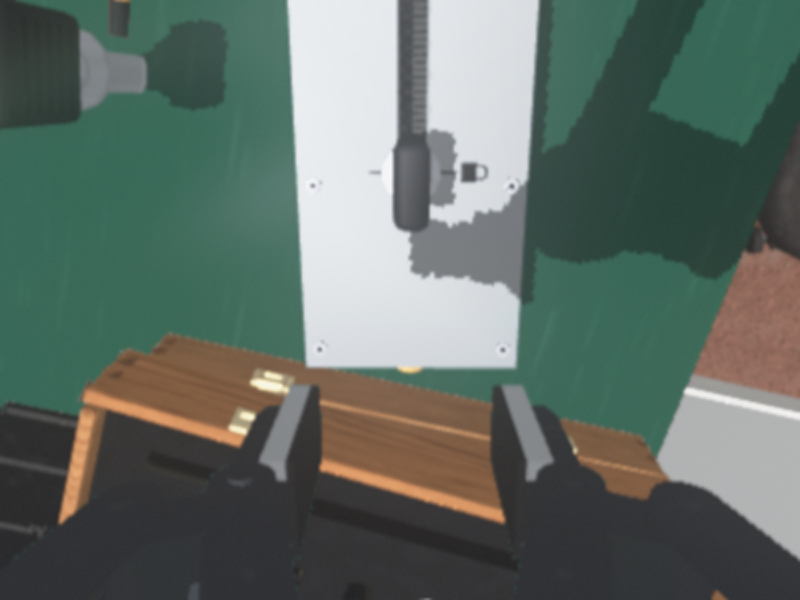

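The pin is upright at the engraved lines (wrist crop about 411,173, beside the padlock at 473,173). Its flange lies flat on the cover and the gripper is clear of it.

```bash
python3 - <<'E'
from station import r
print(r.hand_in())
E
```

```text
the job is handed in; nothing more can be done
None
```

The lock pin is fully home at the padlock mark, flange on the cover, upright and released. I handed the job in at about 22 s of the 58 s allowed; no verdict was reported.

**What I did:** I drew the middle-sized pin from its parking hole and turned it about 63° into line with the slot. I then touched the carriage face and felt along from about x = +37 mm towards the lock mark. The pin found no hole until it was close to the lock mark. Since the hole starts no further than x = -18 mm, the light drag had probably carried the carriage towards its stop. The pin dropped in at the mark and went on through the carriage hole into the rail hole without meeting any force.

**Last checks:**
- **Depth:** just before release the gripper read 105.3 mm high. At the grasp, with the flange resting on the cover, it read 105.2 mm, so the flange is home.
- **Position:** the pin was at x = -36.4 mm and y = -0.4 mm in the tuner's frame, against the mark at x = -36 mm.
- **Uprightness:** tilt was about 0.1°.
- **After retreat:** the side and wrist pictures show the pin standing at the engraved lines, with the gripper well clear.
- **Bystanders:** I did not touch them and stayed well clear, but did not re-measure their positions.

**Anomalies:** during the drag one set of moves nearly stalled at x = -23 mm, with about 1.4° of tilt from friction. I corrected this in the next moves. The first scene-camera estimate of the slot centre was about 3 mm off the wrist view in world y, so I used the wrist view.

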